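# Put the measuring cup back behind the caddy's sprung flap

### The arm

A 6-joint arm with a two-finger parallel gripper is mounted at the origin on the work surface. World frame = base frame: x ahead of the robot, y to its left, z up, the work surface at z = 0. Lengths are in mm, angles in rad, forces in N, time in s.
With the tool pointing down it reaches from about 325 to 775 mm from the base axis. Payload 9.3 kg.
Tool frame: the origin (TCP) lies midway between the tips of the shut fingers; the grasp point (between the pads) lies 19 mm behind it; z points along the fingers, y is the direction in which the jaws open and shut (so a half turn about z gives the same grasp; the last joint's range is limited). The gripper opens to 85 mm and grips with 20 to 120 N. Pads are 22 mm wide; open, the fingers measure 114 mm over their backs; the gripper's body (76 mm by 85 mm) begins 54 mm behind the grasp point. The pads swing forward as they close: fully open they stand 13 mm farther back than shut.
Start: joints at [1.144, 0.259, 0.021, 1.334, 0, 1.418], TCP at [148.717, 529.509, 231.279] pointing down, gripper open.
Joint ranges: [-3.04, 3.04], [-0.91, 1.82], [-1.04, 1.36], [-1.92, 1.95], [-1.52, 1.45], [-3.14, 3.14]. Speed limits (rad/s): [2.22, 2.22, 2.79, 3.14, 3.14, 3.14].

### API

Orientations are given as a unit quaternion [x, y, z, w].
In Python, from cell import bot gives the robot as it stands. Calls block until the motion is done:
- bot.move_to(position, orientation): joint-space move of the TCP to a pose.
- bot.move_l(position, frame=None, velocity=150, force_limit=None): straight line of the TCP; frame=None keeps the orientation; velocity is the mean speed in mm/s. With force_limit (N) it stops when the force on the tool has changed by that much, and returns True; else False.
- bot.move_joints(angles): joint-space move.
- bot.set_gripper(opening, newtons=None): finger opening in mm; newtons is the grip in N (None keeps the last); returns when the fingers have stopped.
- bot.wait(seconds).
- bot.solve_ik(position, orientation): joint angles nearest the present ones, or None.
- bot.sense(): the state.
- bot.get_image(name): name is "scene" or "top"; returns the picture (420x560x3 uint8, red, green, blue); there is no depth.
- bot.camera_model(name): a dict with "vertical_fov" (degrees; the focal length in pixels is half the picture's height over the tangent of half this angle, whatever the lens; pixels are square), "cx", "cy" (the principal point, pixels), "k1" (the pictures are not rectified: a ray, as slopes to the right and down, at radius r is drawn at 1 + k1 r^2 times it, then the intrinsics apply), "R" (3x3) and "t" (3): a world point X has camera coordinates R X + t. Camera axes: x right, y down, z forward; pixel columns grow to the right and rows downward; lengths in mm; the calibration is good to about 2 mm. A picture is of the moment at which its call begins. camera_model takes no time and is no camera call.
A pose or a line that the arm cannot do raises bot.Unreachable and nothing moves.
- bot.hand_in(): hands the job in, once; it reports no verdict.
The state is a dict: "t": time; "joint_positions": joint angles; "joint_vel": joint speeds; "joint_torque": joint torques, N m; "ee_pos": TCP position; "tcp_rot": TCP orientation; "ft_force": force on the tool from outside, world axes, zero at the start; "wrist_torque": the same for the moment, N m; "finger_gap": finger opening in mm.
Only numpy, scipy, OpenCV 4.12 (cv2) and the standard library are available. Lean on these libraries where they do the work, as an engineer would, in place of code of your own. Each camera call takes 0.05 s, during which the arm holds its last target.

### The job

Take the large steel measuring cup from the tray by its handle and put it back in the terracotta caddy: push it bowl first through the sprung flap, and with the flap held up by the cup feel for the cup stand inside and set the cup down on it gently and level (do not drop it or press it down hard) under the spout. Let go, so that the flap swings fully shut behind the bowl with the handle sticking out through the flap's notch, and leave the other things where they are.

Things in the scene. Friction and masses are not known exactly. Their poses are not given: they have to be found in the camera images.
- caddy: Terracotta plastic dry-goods caddy, fixed, 185 mm deep, 164 wide, 273 high. Origin: centre of its underside; +x from its front to its back (the way the cup goes in), z up. Its lower part, to 142 mm up, is the cup bay with its front face at x = -92 mm; inside it is 156 mm wide, to x = +90, roof underside 135 mm up. The hopper with the latched lid above is set back to x = -41 mm.
- flap (a joint): Sprung flap in the doorway, hinged at its top edge 130 mm above the bench, 116 mm wide, 93 mm long; lower edge 36.5 mm up when shut. 0 = shut, positive = swung into the bay, rad, to 1.4; it also swings outwards. A light spring (0.055 N m per rad) returns it. A notch 30 mm wide and 50 mm high in the middle of its lower edge takes the cup handle (within 5 mm of the middle).
- flap_mid (a point): Middle of the doorway and of the shut flap, at caddy x = -88, y = 0, 84 mm above the bench; fixed to the caddy, with its axes. The doorway is 124 mm wide, from a sill whose top is 28 mm up to the bay roof 135 mm up. With its underside 50 to 54 mm above the bench the cup goes in over the sill and over the stand at any setting.
- home (a point): On the spout axis (caddy x = 32, y = 0), 9 mm above the bench; fixed to the caddy. The bowl's axis belongs here: then the flap drops shut behind the bowl. Below the spout is a round cup stand with a rubber top, 100 mm across, of adjustable height: its top was left anywhere 9 to 45 mm above the bench, mostly hidden by the flap, and it stays put when the cup is set on it.
- cup_center (a point): Centre of the large measuring cup's bowl, 18 mm above its underside. About 0.11 kg; steel bowl 78 mm across, 36 high, open top. Axes: z up through the mouth, handle along -x: a straight level steel strip 18 mm wide, 5 thick, mid-thickness 32.5 mm above the underside; from 135 to 190 mm behind the bowl's axis it ends in a bamboo grip 18 mm wide, 14 high (25.5 to 39.5 mm above the underside).
- cup_grip (a point): Point in the bamboo grip of the large cup's handle, 175 mm behind the bowl's axis (15 mm from the end), mid-width and mid-height. With the cup home it lies 55 mm in front of the flap, where fingers stay clear of the caddy. Axes as the cup's: pinch across the 18 mm width (y), firmly: the flap and the bowl's weight try to tilt the cup in the fingers.
- tray: Aluminium tray 260 x 210 mm with an 11 mm rim, fixed to the bench, floor 3 mm thick; the large cup and the tumbler stand on it. Origin: centre of its underside.
- tumbler: Upturned glass tumbler on the tray, 72 mm across its mouth (down), 98 mm high. Bystander.
- spatula: Bamboo spatula lying on the bench, 280 mm long. Bystander.
- small_cup: Small steel measuring cup standing on the bench, bowl 52 mm across and 24 mm high, handle 82 mm. Not the one to put away. Bystander.
- jar: Closed glass jar with a wooden lid, 84 mm across, 120 mm high. Bystander.
- bowl: White ceramic bowl, 130 mm across, 60 mm high. Bystander.
- mug: Ceramic mug, 80 mm across, 92 mm high. Bystander.
Not all that is in view belongs to the job. Leave any pink or red look-alike of the part that bears cup_center alone.

How it is judged:
By the outcome, as a careful person would: the job done as asked, in the order asked, and still so for the second after the job is handed in, with the robot touching nothing.
It also fails if it takes over 48 s, if anything falls off the work surface, if the arm or the gripper's body presses on something with over 40 N, if the wrist force passes 120 N, or if a joint passes its speed limit or range.

## Working session

There is one attempt and no reset: what is moved stays moved. The work goes in short steps, each a Python script; the robot and the scene stay as the last script left them, time stands still between calls to the robot, and variables do not carry over. Pictures are saved under pics/ and viewed, and the job is handed in when it is done.

```bash
ls; mkdir -p pics
python3 - <<'E'
from cell import bot
import cv2
for n in("scene","top"):
    im=bot.get_image(n); cv2.imwrite(f"pics/{n}0.png",im[:,:,::-1])
    print(n,bot.camera_model(n))
s=bot.sense();print(s)
E
```

```text
pics
scene {'vertical_fov': 45.20581396457548, 'cx': 275.6598633464575, 'cy': 204.03056822689902, 'k1': -0.060059724337872794, 'R': array([[ 0.45349548,  0.8911211 , -0.0156536 ],
       [ 0.65107468, -0.34322669, -0.67697651],
       [-0.60864079,  0.29681412, -0.73583814]]), 't': array([-309.80156931, -229.22163694, 1973.61584092])}
top {'vertical_fov': 57.57426940949283, 'cx': 280.3454122105816, 'cy': 208.13909302854537, 'k1': 0.005707987593939216, 'R': array([[-0.01641404, -0.99983039, -0.0083523 ],
       [-0.99742323,  0.01695685, -0.06970915],
       [ 0.06983896,  0.00718657, -0.99753239]]), 't': array([  99.17162696,  510.79228885, 1286.35577566])}
{'t': 0.1, 'joint_positions': array([ 1.14435873e+00,  2.59150967e-01,  2.08287260e-02,  1.33374630e+00,
       -1.07185173e-06,  1.41819893e+00]), 'joint_vel': array([ 8.53090747e-05, -6.12004657e-04,  2.26481043e-03, -2.87183885e-04,
       -7.47900302e-04,  8.69612462e-04]), 'joint_torque': array([ 3.32002732e-03, -5.56697595e+01,  3.45069730e+01,  1.16435322e-02,
       -1.53754759e-04,  1.09754356e-05]), 'ee_pos': array([148.62634037, 529.25505314, 230.71494285]), 'tcp_rot': array([ 1.36492663e-01,  9.90640878e-01, -6.09787267e-04, -1.81088738e-04]), 'ft_force': array([ 0.69253913,  0.26624151, -0.03830163]), 'wrist_torque': array([0.02356342, 0.0248974 , 0.03495853]), 'finger_gap': 85.16094767467447}
```

View pics/scene0.png

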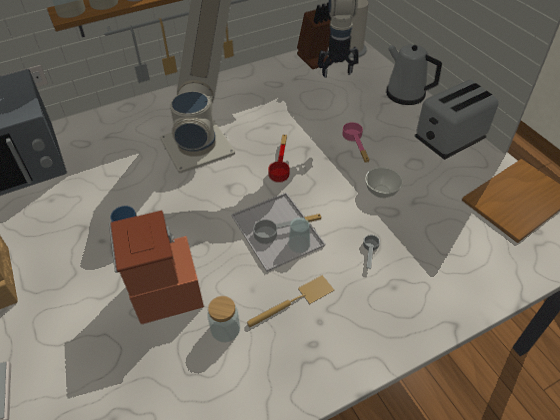

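View pics/top0.png

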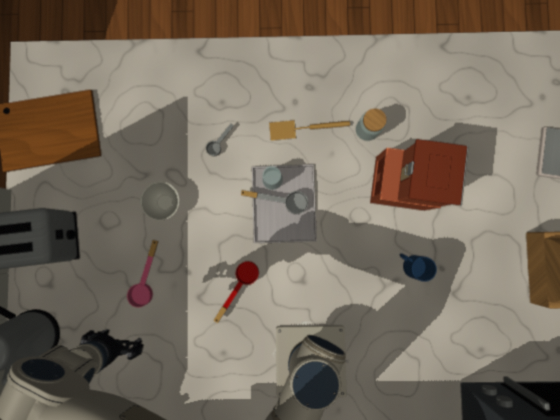

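The scene shows the caddy at (155,265), the tray with the large cup at (265,230) and the tumbler at (299,232). In the top view the cup bowl is at (297,201), its grip end is at (243,194), and the caddy front is at (376,178). I'll enlarge these for closer readings.

Run:
```python
import cv2
t=cv2.imread("pics/top0.png");s=cv2.imread("pics/scene0.png")
def crop(im,x,y,w,h,k,n):
    c=cv2.resize(im[y:y+h,x:x+w],None,fx=k,fy=k,interpolation=cv2.INTER_CUBIC)
    for i in range(0,w,10):
        cv2.line(c,(i*k,0),(i*k,4 if i%50 else 12),(0,255,255),1)
        if (x+i)%20==0: cv2.putText(c,str(x+i),(i*k,22),0,.4,(0,0,255),1)
    for i in range(0,h,10):
        cv2.line(c,(0,i*k),(4,i*k),(0,255,255),1)
        if (y+i)%20==0: cv2.putText(c,str(y+i),(6,i*k+4),0,.4,(0,0,255),1)
    cv2.imwrite(n,c)
crop(t,230,150,100,100,6,"pics/c1.png")
crop(t,360,130,120,90,6,"pics/c2.png")
crop(s,220,180,120,100,6,"pics/c3.png")
crop(s,90,190,130,140,4,"pics/c4.png")
```

```text
(no output)
```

View pics/c1.png

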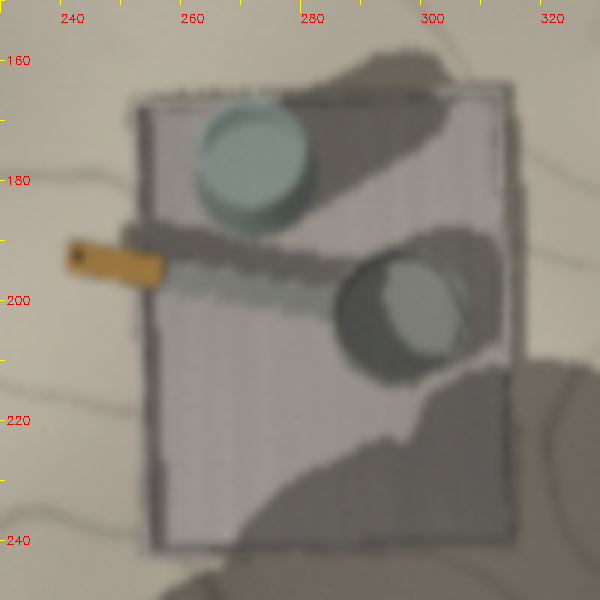

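View pics/c2.png

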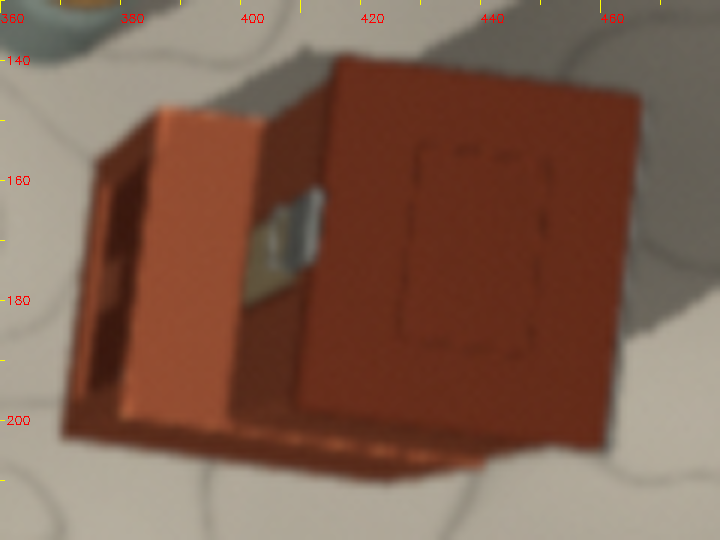

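View pics/c3.png

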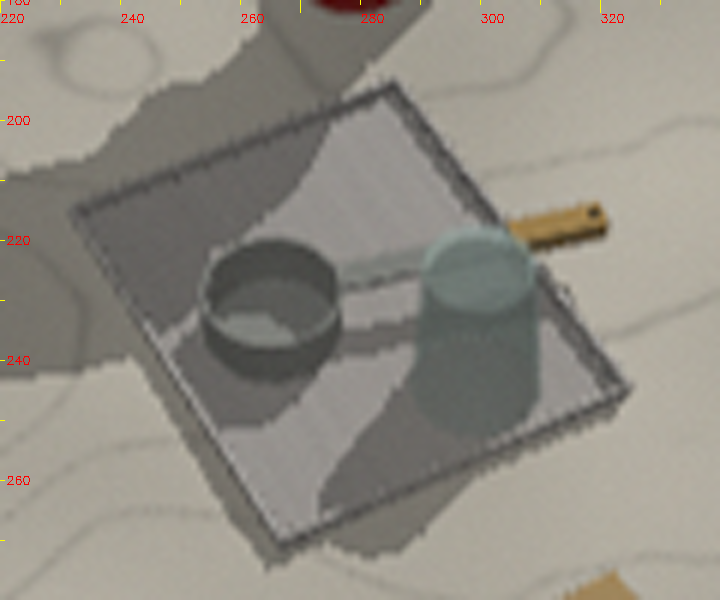

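View pics/c4.png

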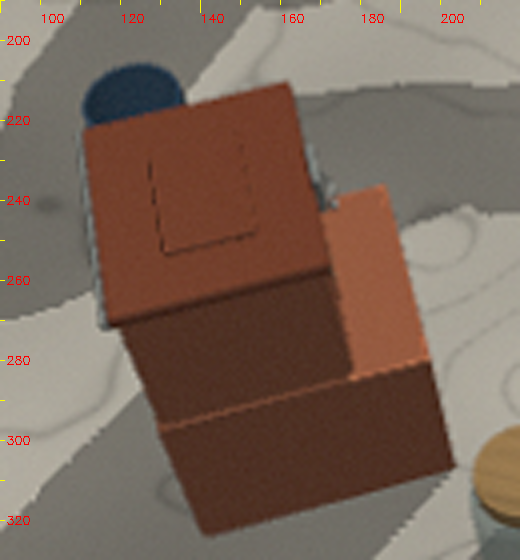

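```bash
cat > h.py <<'E'
from cell import bot
import numpy as np, cv2
from scipy.optimize import least_squares
def proj(n,X):
    c=bot.camera_model(n); p=np.atleast_2d(X)@c["R"].T+c["t"]
    s=p[:,:2]/p[:,2:]; r2=(s**2).sum(1,keepdims=True)
    f=210/np.tan(np.radians(c["vertical_fov"]/2))
    return s*(1+c["k1"]*r2)*f+[c["cx"],c["cy"]]
def pose(q,P):
    c,s=np.cos(q[2]),np.sin(q[2]); P=np.array(P,float)
    return np.c_[q[0]+c*P[:,0]-s*P[:,1],q[1]+s*P[:,0]+c*P[:,1],P[:,2]]
def fit(obs,q0,show=True):
    def r(q):
        o=[]
        for n in ("top","scene"):
            if obs.get(n):
                P=[a for a,_ in obs[n]];u=np.array([b for _,b in obs[n]],float)
                o.append((proj(n,pose(q,P))-u).ravel())
        return np.concatenate(o)
    z=least_squares(r,q0,loss="soft_l1",x_scale=[1,1,.01])
    if show: print(np.round(z.x,4),np.round(r(z.x).reshape(-1,2),1).tolist())
    return z.x
E
python3 - <<'E'
from h import *
cup={"top":[((0,0,39),(295.2,203)),((-190,0,42.5),(241.2,192.4)),((-135,0,42.5),(256,195.3))],
"scene":[((0,0,39),(263,229)),((-190,0,42.5),(318.7,216.2)),]}
for k in (["top"],["scene"],["top","scene"]): fit({n:cup[n] for n in k},[400,50,-1.6])
cad={"top":[((-92,82,142),(386,147)),((-92,-82,142),(379,200)),((-92,82,0),(376,157)),((-92,-82,0),(370,203)),((-41,82,273),(415,139)),((-41,-82,273),(409,198)),((92,82,273),(467,147)),((92,-82,273),(461,205))],
"scene":[((-92,-82,142),(185,236.5)),((-92,82,142),(195,280)),((-92,82,0),(200,307)),((92,82,0),(141,323)),((-41,82,142),(177,285)),((-41,82,273),(172,257)),((92,82,273),(117,271)),((-41,-82,273),(162,211))]}
for k in (["top"],["scene"],["top","scene"]): fit({n:cad[n] for n in k},[450,-250,-1.6])
tr={"top":[((-130,105,11),(315,164)),]}
E
```

```text
[527.0731  38.5932  -1.7799] [[0.5, 0.1], [-1.0, -0.1], [0.3, 0.1]]
[532.9626  30.7747  -1.7764] [[-0.1, 0.0], [0.1, -0.1]]
[528.2933  35.4259  -1.7754] [[1.4, -0.3], [-0.1, -0.3], [1.2, -0.1], [0.5, -1.5], [0.6, -1.5]]
[ 590.9104 -321.1873   -1.7369] [[0.5, 0.6], [0.6, -0.5], [-0.4, -0.1], [-0.7, 0.3], [2.6, 0.5], [1.1, -0.2], [-1.4, -0.6], [-2.4, 0.0]]
[ 595.3281 -322.3419   -1.7386] [[0.3, -0.4], [1.3, 0.5], [2.7, 0.7], [-0.6, 1.4], [0.9, 0.3], [-2.4, -0.6], [-0.3, -1.5], [-2.1, -0.6]]
[ 592.3271 -321.9012   -1.7409] [[0.9, 0.1], [0.7, -1.1], [-0.1, -0.6], [-0.6, -0.2], [2.9, -0.0], [1.2, -0.8], [-1.1, -0.9], [-2.3, -0.4], [0.2, -1.1], [1.0, -0.3], [2.4, -0.1], [-0.8, 0.5], [0.6, -0.6], [-2.7, -1.5], [-0.5, -2.5], [-2.2, -1.4]]
```

```bash
cat >> h.py <<'E'
def overlay(im,n,segs,x,y,w,h,k,out,lab=True):
    c=cv2.resize(im[y:y+h,x:x+w],None,fx=k,fy=k,interpolation=cv2.INTER_CUBIC)
    for P,col in segs:
        u=((proj(n,P)-[x,y]+.5)*k).astype(np.int32)
        cv2.polylines(c,[u],False,col,1)
    for i in range(0,w,10):
        if (x+i)%20==0: cv2.putText(c,str(x+i),(i*k,10),0,.4,(0,0,255),1)
    for i in range(0,h,10):
        if (y+i)%20==0: cv2.putText(c,str(y+i),(0,i*k+4),0,.4,(0,0,255),1)
    cv2.imwrite(out,c)
def box(q,x0,x1,w,z0,z1,col):
    L=[]
    for z in (z0,z1):
        L.append((pose(q,[(x0,w,z),(x0,-w,z),(x1,-w,z),(x1,w,z),(x0,w,z)]),col))
    for a in((x0,w),(x0,-w),(x1,-w),(x1,w)): L.append((pose(q,[(*a,z0),(*a,z1)]),col))
    return L
def caddy(q):
    return box(q,-92,92,82,0,142,(0,255,0))+box(q,-41,92,82,142,273,(255,255,0))+[(pose(q,[(-92,62,28),(-92,-62,28),(-92,-62,135),(-92,62,135),(-92,62,28)]),(255,0,255))]
def cup(q,z):
    a=np.linspace(0,2*np.pi,40)
    g=(0,255,0)
    return [(pose(q,np.c_[39*np.cos(a),39*np.sin(a),0*a+z+36]),g),(pose(q,np.c_[39*np.cos(a),39*np.sin(a),0*a+z]),(255,255,0)),
     (pose(q,[(-190,9,z+39.5),(-190,-9,z+39.5),(-135,-9,z+39.5),(-135,9,z+39.5),(-190,9,z+39.5)]),g)]
E
python3 - <<'E'
from h import *
t=cv2.imread("pics/top0.png");s=cv2.imread("pics/scene0.png")
overlay(t,"top",caddy([591,-321.2,-1.738]),360,130,120,90,6,"pics/o2.png")
overlay(s,"scene",caddy([595.3,-322.3,-1.738]),90,190,130,140,4,"pics/o4.png")
overlay(t,"top",cup([527.1,38.6,-1.78],3),230,150,100,100,6,"pics/o1.png")
overlay(s,"scene",cup([533,30.8,-1.776],3),220,180,120,100,6,"pics/o3.png")
E
```

```text
(no output)
```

View pics/o2.png

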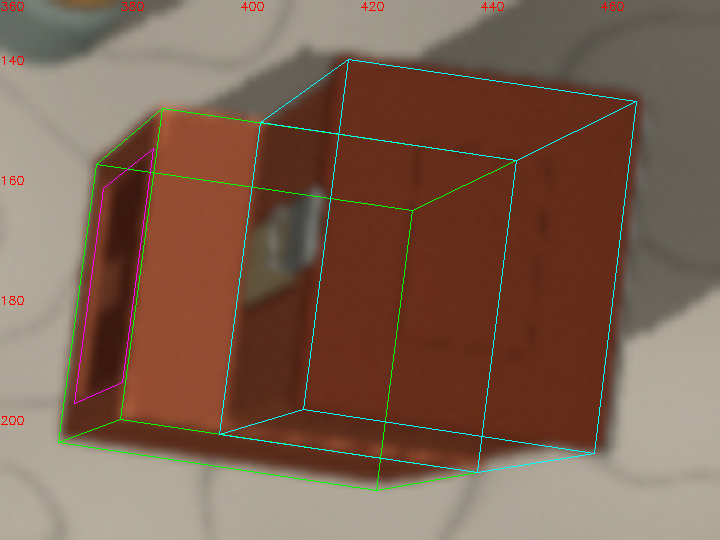

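View pics/o4.png

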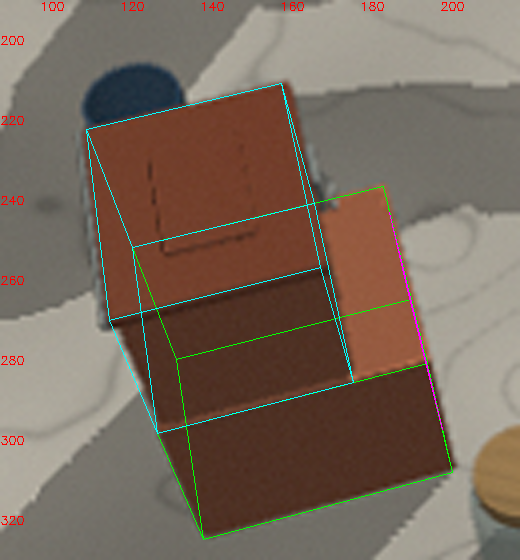

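View pics/o1.png

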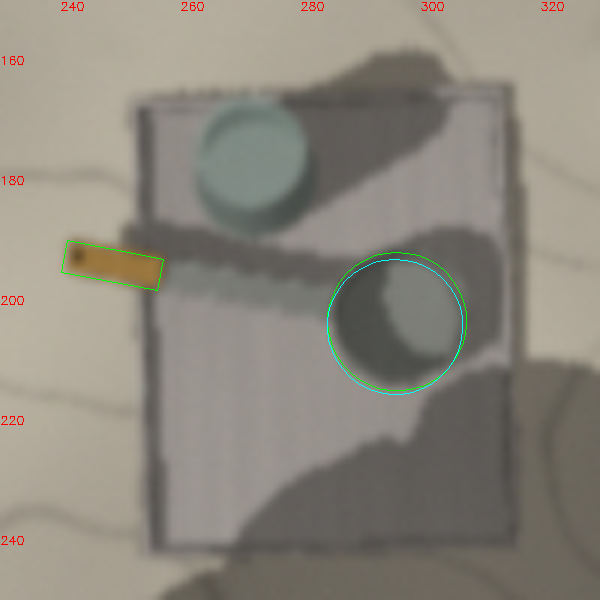

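View pics/o3.png

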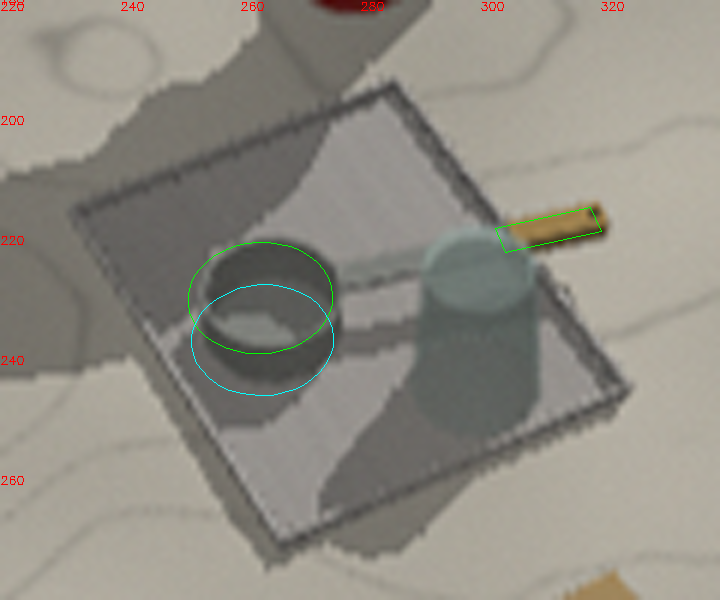

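```bash
cat >> h.py <<'E'
from scipy.ndimage import map_coordinates, gaussian_filter
def edgefit(ims,edges,q0,rng=3.0,iters=8,verbose=True):
    q=np.array(q0,float); G={}
    for n,im in ims.items():
        G[n]=[gaussian_filter(im[:,:,i].astype(float),0.7) for i in range(3)]
    d=np.arange(-rng,rng+.01,.1)
    for it in range(iters):
        data=[]
        for n,A,B in edges:
            if n not in ims: continue
            P=np.linspace(A,B,26)[2:-2]; u=proj(n,pose(q,P)); t=u[-1]-u[0]; t/=np.linalg.norm(t); nn=np.array([-t[1],t[0]])
            prof=0
            S=u[:,None,:]+d[None,:,None]*nn
            for g in G[n]:
                v=map_coordinates(g,[S[...,1],S[...,0]],order=1)
                prof=prof+np.abs(np.gradient(v,axis=1))
            prof=prof*np.exp(-(d/ (rng))**2)
            k=prof.argmax(1); data.append((n,P,u+d[k][:,None]*nn,nn,(np.array([prof[i,k[i]] for i in range(len(k))]))))
        def r(q):
            return np.concatenate([((proj(n,pose(q,P))-o)@nn) for n,P,o,nn,w in data])
        z=least_squares(r,q,loss="soft_l1",f_scale=.3,x_scale=[1,1,.01]); q=z.x
    if verbose:
        print(np.round(q,4)," per-edge mean:",[round(float(np.median((proj(n,pose(q,P))-o)@nn)),2) for n,P,o,nn,w in data])
    return q
CE=[("top",(-92,82,142),(-92,-82,142)),("top",(-92,-82,142),(40,-82,142)),("top",(-92,82,0),(-92,-82,0)),("top",(-92,-82,0),(92,-82,0)),("top",(-41,82,142),(-41,-82,142)),("top",(-92,82,142),(-41,82,142)),
("scene",(-92,82,142),(-92,82,0)),("scene",(-92,82,0),(92,82,0)),("scene",(-92,82,142),(-92,-82,142)),("scene",(-92,82,142),(92,82,142)),("scene",(92,82,0),(92,82,142))]
E
python3 - <<'E'
from h import *
t=cv2.imread("pics/top0.png");s=cv2.imread("pics/scene0.png")
q0=[592,-321.5,-1.735]
a=edgefit({"top":t},CE,q0);b=edgefit({"scene":s},CE,q0);c=edgefit({"top":t,"scene":s},CE,q0)
cupo={"top":[((0,0,39),(296.2,202.4)),((-190,0,42.5),(240.8,191.8)),((-135,0,42.5),(256.6,195))],
"scene":[((0,0,39),(264.7,228.4)),((-190,0,42.5),(320.2,215.7)),]}
for k in (["top"],["scene"],["top","scene"]): fit({n:cupo[n] for n in k},[530,35,-1.77])
overlay(t,"top",caddy(a),360,130,120,90,6,"pics/p2.png")
overlay(s,"scene",caddy(b),90,190,130,140,4,"pics/p4.png")
E
```

```text
[ 592.8508 -321.3977   -1.7322]  per-edge mean: [-0.1, -0.2, -0.05, 0.1, 0.2, -0.0]
[ 594.6179 -320.3848   -1.7348]  per-edge mean: [0.19, -0.1, -0.1, 0.0, 0.41]Traceback (most recent call last):
  File "<stdin>", line 4, in <module>
  File "h.py", line 66, in edgefit
    z=least_squares(r,q,loss="soft_l1",f_scale=.3,x_scale=[1,1,.01]); q=z.x
    return func(*args, **kwargs)
    vector_fun = VectorFunction(
        fun_wrapped,
    ...<6 lines>...
        workers=workers
    )
    self.J, dct = approx_derivative(
                  ~~~~~~~~~~~~~~~~~^
        self.fun_wrapped, self.x, f0=self.f, **finite_diff_options
        ^^^^^^^^^^^^^^^^^^^^^^^^^^^^^^^^^^^^^^^^^^^^^^^^^^^^^^^^^^
    )
    ^
    J, _nfev = _dense_difference(fun_wrapped, x0, f0, h,
               ~~~~~~~~~~~~~~~~~^^^^^^^^^^^^^^^^^^^^^^^^
                             use_one_sided, method,
                             ^^^^^^^^^^^^^^^^^^^^^^
                             mf)
                             ^^^
    df = [f_eval - f0 for f_eval in f_evals]
                                    ^^^^^^^
    f = np.atleast_1d(self.fun(x, *self.args, **self.kwargs))
                      ~~~~~~~~^^^^^^^^^^^^^^^^^^^^^^^^^^^^^^
    return np.atleast_1d(self.fun(x))
                         ~~~~~~~~^^^
    return self.f(x, *self.args, **self.kwargs)
           ~~~~~~^^^^^^^^^^^^^^^^^^^^^^^^^^^^^^
  File "h.py", line 65, in r
    return np.concatenate([((proj(n,pose(q,P))-o)@nn) for n,P,o,nn,w in data])
                             ~~~~^^^^^^^^^^^^^
  File "h.py", line 5, in proj
    c=bot.camera_model(n); p=np.atleast_2d(X)@c["R"].T+c["t"]
ValueError: time passes only in moves, steps and waits
```

```bash
sed -i 's/^def proj/_CM={}\ndef cam(n):\n    if n not in _CM: _CM[n]=bot.camera_model(n)\n    return _CM[n]\ndef proj/; s/c=bot.camera_model(n); p=/c=cam(n); p=/' h.py
python3 - <<'E'
from h import *
t=cv2.imread("pics/top0.png");s=cv2.imread("pics/scene0.png")
q0=[592,-321.5,-1.735]
a=edgefit({"top":t},CE,q0);b=edgefit({"scene":s},CE,q0);c=edgefit({"top":t,"scene":s},CE,q0)
cupo={"top":[((0,0,39),(296.2,202.4)),((-190,0,42.5),(240.8,191.8)),((-135,0,42.5),(256.6,195))],
"scene":[((0,0,39),(264.7,228.4)),((-190,0,42.5),(320.2,215.7)),]}
qs=[fit({n:cupo[n] for n in k},[530,35,-1.77]) for k in (["top"],["scene"],["top","scene"])]
c2=[(p,(255,0,255)) for p,_ in cup(qs[2],3)]
overlay(t,"top",cup(qs[2],3),230,150,100,100,6,"pics/q1.png")
overlay(s,"scene",cup(qs[2],3),220,180,120,100,6,"pics/q3.png")
overlay(t,"top",caddy(a),360,130,120,90,6,"pics/p2.png")
E
```

```text
[ 592.8508 -321.3977   -1.7322]  per-edge mean: [-0.1, -0.2, -0.05, 0.1, 0.2, -0.0]
[ 594.6179 -320.3848   -1.7348]  per-edge mean: [0.19, -0.1, -0.1, 0.0, 0.41]
[ 593.8094 -321.0353   -1.7281]  per-edge mean: [-0.0, -0.35, 0.0, -0.0, 0.4, -0.0, 0.25, -0.0, -0.3, 0.15, 0.4]
[529.229   36.8758  -1.7752] [[-0.0, 0.0], [-0.1, 0.1], [0.1, -0.1]]
[533.2357  36.5279  -1.7771] [[-0.2, 0.1], [0.2, -0.1]]
[530.6284  36.9637  -1.7736] [[-0.0, -0.4], [-0.2, -0.3], [0.1, -0.5], [-0.4, -0.5], [-0.2, -0.8]]
```

View pics/q1.png

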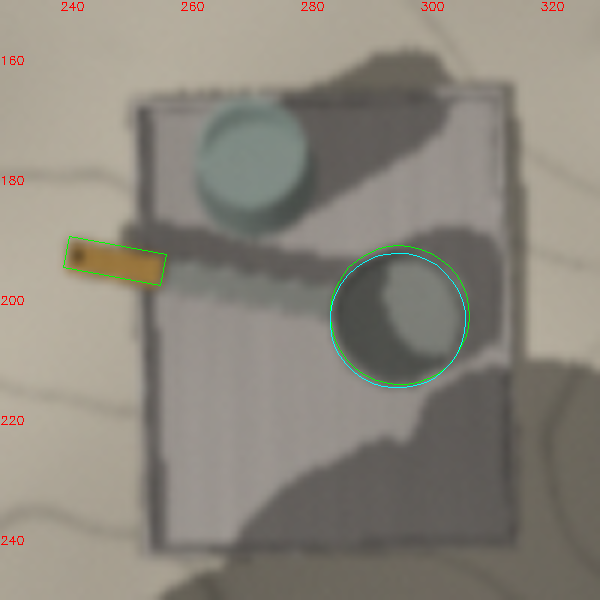

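View pics/q3.png

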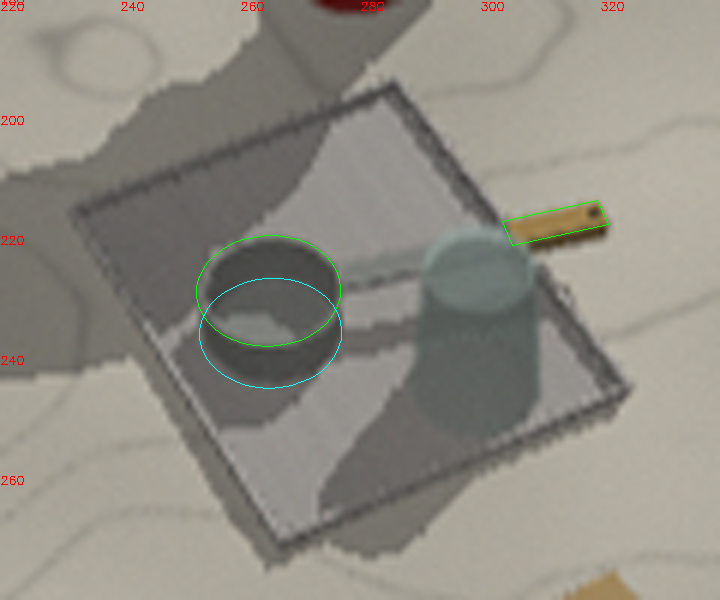

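View pics/p2.png

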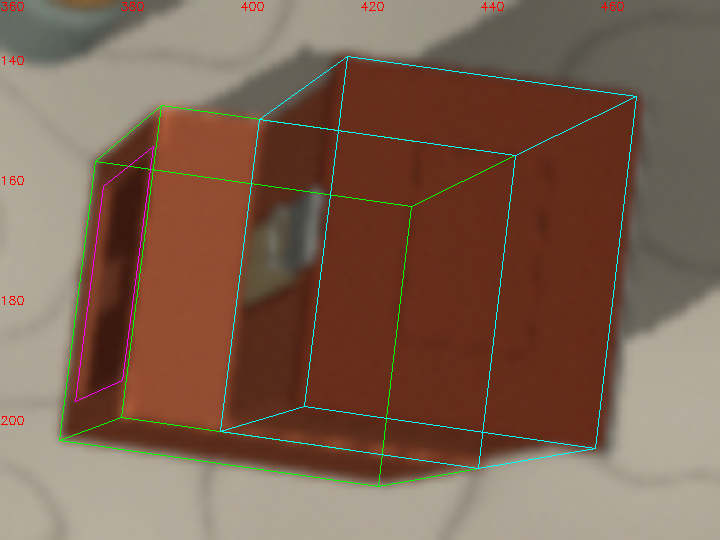

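Both views agree: cup ≈ (530, 37, yaw −1.775) and caddy ≈ (593, −321, yaw −1.73). Next I'll check the tumbler clearance and IK for the whole path, then hover over the grip.

```bash
cat >> h.py <<'E'
from scipy.spatial.transform import Rotation as Ro
CUP=np.array([530.5,36.9,-1.775]); CAD=np.array([593.3,-321.0,-1.73])
GB=176. # grip distance behind the axis
def ori(yaw,flip):
    a=yaw+(np.pi if flip else 0); c,s=np.cos(a),np.sin(a)
    return Ro.from_matrix(np.array([[c,s,0],[s,-c,0],[0,0,-1]])).as_quat()
def tcp_for(q,under,gb=GB):
    # TCP position for cup pose q, underside height
    return np.array([q[0]-gb*np.cos(q[2]),q[1]-gb*np.sin(q[2]),under+32.5-19])
def cad_pt(x,y=0,cad=None):
    cad=CAD if cad is None else cad
    p=pose(cad,[(x,y,0)])[0]; return np.array([p[0],p[1],cad[2]])
E
python3 - <<'E'
from h import *
q=least_squares(lambda p:(proj("top",[[p[0],p[1],101]])-[[270.2,174.7]]).ravel(),[600,120]).x
g=tcp_for(CUP,3); print("tumbler",q,"tcp",g)
d=np.array([np.cos(CUP[2]),np.sin(CUP[2])]);r=q-g[:2];print("s,lat",r@d,r@[-d[1],d[0]])
for f in(0,1):
    for nm,p in (("hover",tcp_for(CUP,103)),("grip",g),("lift",tcp_for(CUP,130)),("pre",tcp_for(cad_pt(-155),130)),("pre2",tcp_for(cad_pt(-155),52)),("home",tcp_for(cad_pt(33),52)),("low",tcp_for(cad_pt(33),9))):
        y=CUP[2] if nm in("hover","grip","lift") else CAD[2]
        print(f,nm,np.round(p,1),np.round(bot.solve_ik(list(p),list(ori(y,f))),2) if bot.solve_ik(list(p),list(ori(y,f))) is not None else None)
E
```

```text
tumbler [614.94667563 120.88863223] tcp [566.19058996 209.24320929  16.5       ]
s,lat 76.63169263392867 65.66026851101974
0 hover [566.2 209.2 116.5] [ 0.22  0.4  -0.06  1.11  0.   -1.15]
0 grip [566.2 209.2  16.5] [ 0.22  0.48 -0.21  0.88  0.   -1.15]
0 lift [566.2 209.2 143.5] [ 0.22  0.39 -0.02  1.17  0.   -1.15]
0 pre [645.8   5.8 143.5] [-0.12  0.46  0.1   1.21  0.   -1.53]
0 pre2 [645.8   5.8  65.5] [-0.12  0.5  -0.03  1.04  0.   -1.53]
0 home [ 616.  -179.8   65.5] [-0.41  0.5  -0.04  1.03  0.   -1.83]
0 low [ 616.  -179.8   22.5] [-0.41  0.53 -0.1   0.94  0.   -1.83]
1 hover [566.2 209.2 116.5] [ 0.22  0.4  -0.06  1.11  0.    1.99]
1 grip [566.2 209.2  16.5] [ 0.22  0.48 -0.21  0.88  0.    1.99]
1 lift [566.2 209.2 143.5] [ 0.22  0.39 -0.02  1.17  0.    1.99]
1 pre [645.8   5.8 143.5] [-0.12  0.46  0.1   1.21  0.    1.61]
1 pre2 [645.8   5.8  65.5] [-0.12  0.5  -0.03  1.04  0.    1.61]
1 home [ 616.  -179.8   65.5] [-0.41  0.5  -0.04  1.03  0.    1.32]
1 low [ 616.  -179.8   22.5] [-0.41  0.53 -0.1   0.94  0.    1.32]
```

Run:
```python
from h import *
o=list(ori(CUP[2],1))
bot.set_gripper(60,110)
bot.move_to(list(tcp_for(CUP,103)),o)
bot.move_l(list(tcp_for(CUP,40)),velocity=120)
s=bot.sense();print(s["t"],s["ee_pos"],s["ft_force"],s["finger_gap"])
e=s["ee_pos"]
for n,(x,y,w,h,k) in {"top":(200,150,130,100,6),"scene":(230,130,130,100,6)}.items():
    im=bot.get_image(n)[:,:,::-1]; cv2.imwrite(f"pics/{n}1.png",im)
    print(n,proj(n,e))
    overlay(im,n,[(np.array([e-[0,0,5],e+[0,0,5]]),(255,0,255)),(np.array([e-[5,0,0],e+[5,0,0]]),(255,0,255))]+cup(CUP,3),x,y,w,h,k,f"pics/h_{n}.png")
```

```text
3.0917 [566.40701023 209.60261883  54.05736245] [ 0.36569923 -0.6047908  -0.09847832] 60.41034369596978
top [[244.28650272 191.82118587]]
scene [[316.2691459  213.50066812]]
```

View pics/h_top.png

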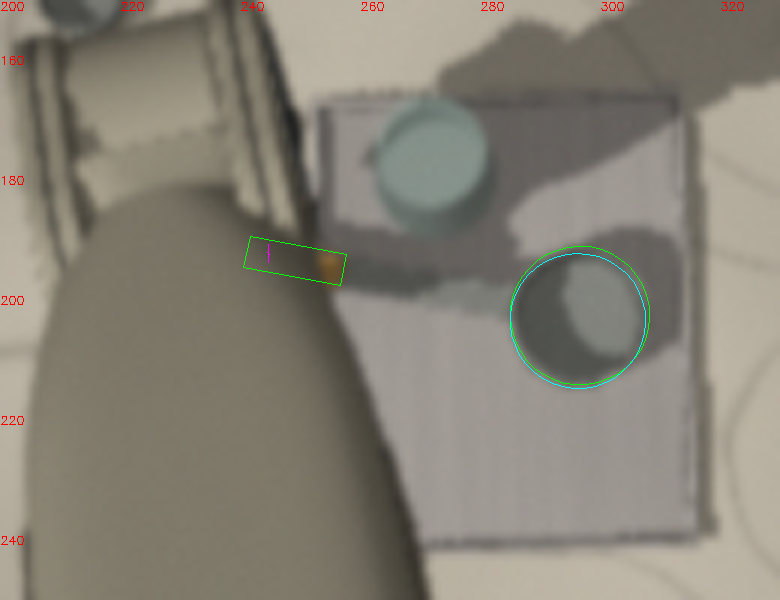

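View pics/h_scene.png

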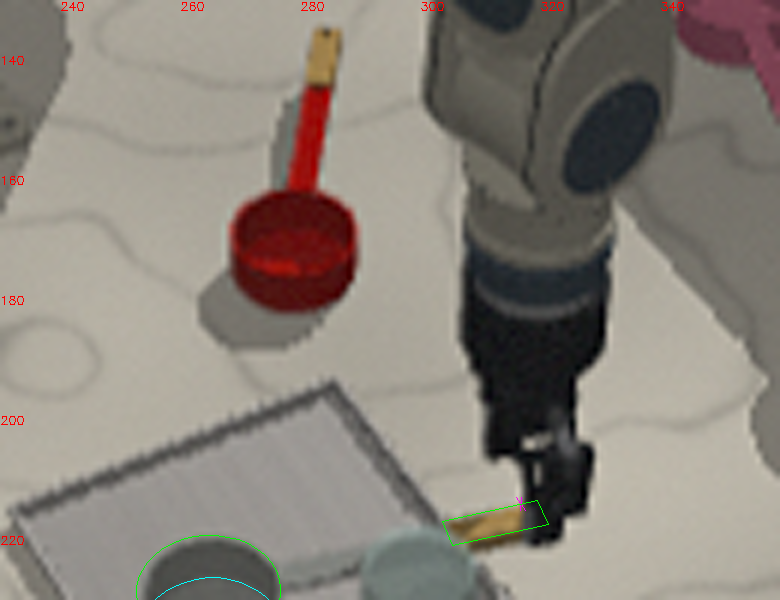

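The tool sits over the grip in both views: top (244,192), scene (316,213). Now I'll descend, pinch and lift.

Run:
```python
from h import *
print(bot.move_l(list(tcp_for(CUP,3)),velocity=80,force_limit=8))
bot.wait(.2);s=bot.sense();print(s["ee_pos"],s["ft_force"])
bot.set_gripper(0,110)
bot.wait(.2);s=bot.sense();print(s["t"],s["ee_pos"],s["ft_force"],s["wrist_torque"],s["finger_gap"])
p=tcp_for(CUP,132)
bot.move_l(list(p),velocity=120);bot.wait(.2)
s=bot.sense();print(s["t"],s["ee_pos"],s["ft_force"],s["wrist_torque"],s["finger_gap"])
for n,(x,y,w,h,k) in {"top":(200,150,130,100,6),"scene":(220,130,130,120,5)}.items():
    im=bot.get_image(n)[:,:,::-1]; cv2.imwrite(f"pics/{n}2.png",im)
    u=s["ee_pos"][2]-13.5
    overlay(im,n,cup(CUP,u),x,y,w,h,k,f"pics/g_{n}.png")
```

```text
False
[566.5417093  209.33123356  17.07208298] [ 0.36917239 -0.23421934 -0.6015448 ]
4.6667 [566.24320298 209.27400566  16.54324473] [-0.0089821   0.4806925   1.06372751] [ 0.02656232 -0.05559441  0.01069395] 15.957865251309746
6.0917 [565.99677547 209.17880985 144.90774364] [-0.71506898  0.47621043 -0.8468674 ] [ 0.13221477 -0.05989627  0.01634256] 16.024194871693556
```

View pics/g_top.png

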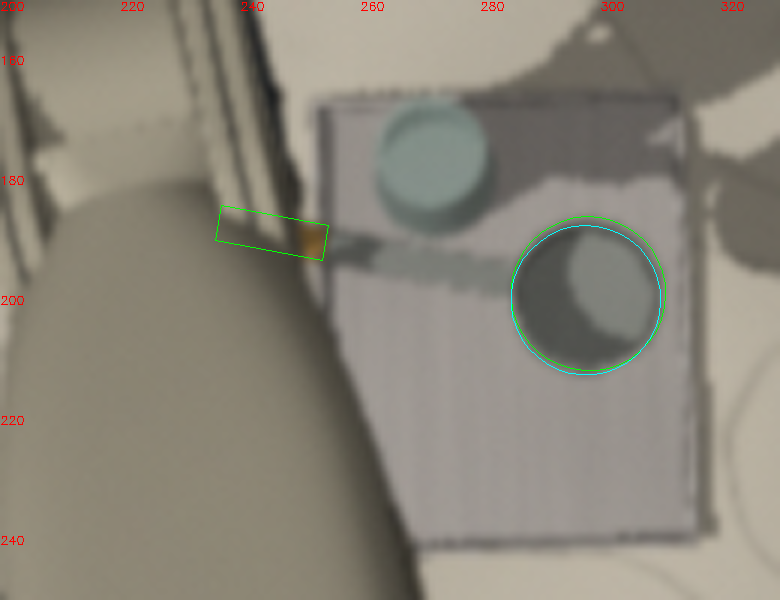

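View pics/g_scene.png

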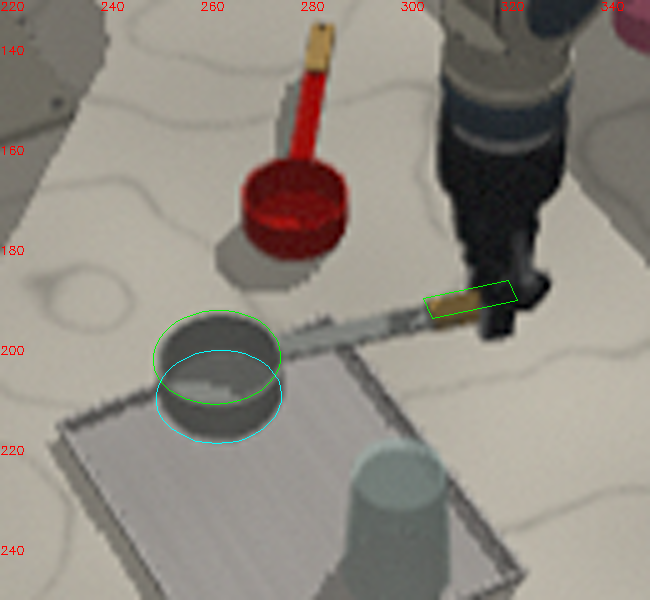

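The cup is held level and matches the predicted outline: bowl at top (296,199), scene (263,201). I'll carry it high to in front of the flap, lower it to insertion height and check its alignment with the caddy in the same picture.

Run:
```python
from h import *
o=list(ori(CAD[2],1)); P=cad_pt(-155)
bot.move_to(list(tcp_for(P,132)),o)
bot.move_l(list(tcp_for(P,52)),velocity=100);bot.wait(.3)
s=bot.sense();print(s["t"],s["ee_pos"],s["ft_force"],s["wrist_torque"],s["finger_gap"])
q=[P[0]+s["ee_pos"][0]-tcp_for(P,52)[0],P[1]+s["ee_pos"][1]-tcp_for(P,52)[1],P[2]];print(q)
for n,(x,y,w,h,k) in {"top":(300,130,170,100,4),"scene":(110,200,140,130,5)}.items():
    im=bot.get_image(n)[:,:,::-1]; cv2.imwrite(f"pics/{n}3.png",im)
    overlay(im,n,cup(q,s["ee_pos"][2]-13.5)+caddy(CAD),x,y,w,h,k,f"pics/i_{n}.png")
```

```text
8.3167 [645.96452196   5.7528276   65.92845323] [-0.18140328  0.0295653  -0.54709715] [ 0.12875319 -0.04939655 -0.0343749 ] 16.219950609073244
[np.float64(618.062889842079), np.float64(-168.0214481899432), np.float64(-1.73)]
```

View pics/i_top.png

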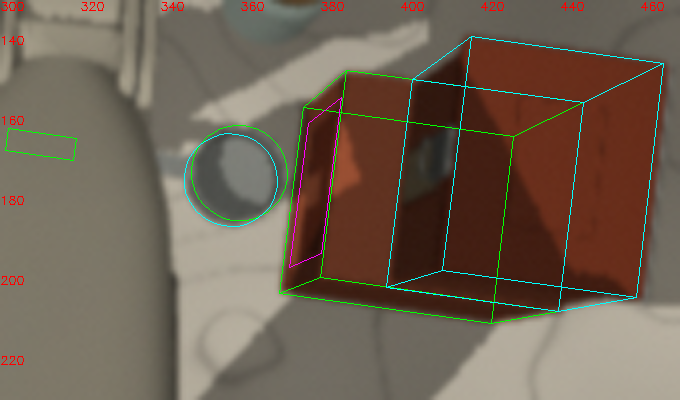

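View pics/i_scene.png

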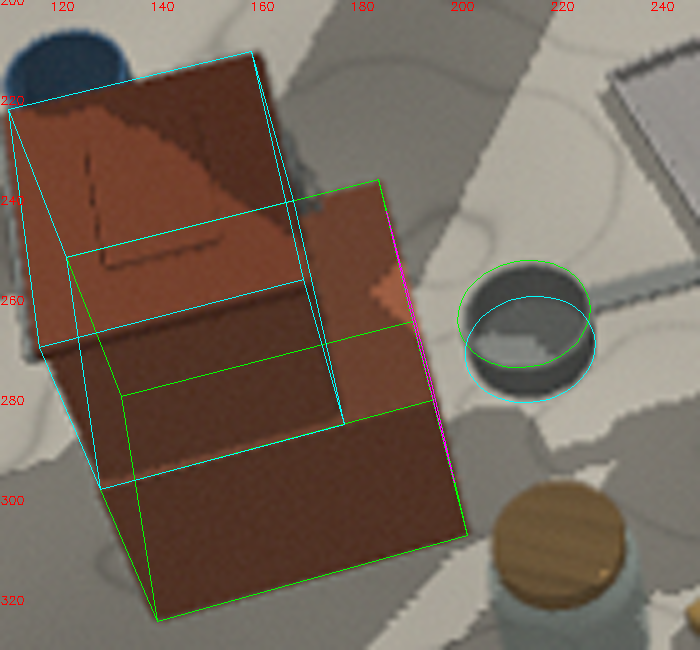

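The cup lines up with the doorway axis to about 1–2 mm in both views. It may sit about 2 mm back along the handle, so I'll aim 2 mm deeper. Now pushing through the flap.

Run:
```python
from h import *
P=cad_pt(34)
for x in (-60,34):
    print(x,bot.move_l(list(tcp_for(cad_pt(x),52)),velocity=90,force_limit=10))
    s=bot.sense();print(s["t"],s["ee_pos"],s["ft_force"],s["wrist_torque"])
bot.wait(.4)
print("target",tcp_for(P,52))
for i in range(5):
    s=bot.sense();print(s["t"],s["ee_pos"],s["ft_force"],s["wrist_torque"],s["finger_gap"]);bot.wait(.05)
q=[P[0]+s["ee_pos"][0]-tcp_for(P,52)[0],P[1]+s["ee_pos"][1]-tcp_for(P,52)[1],P[2]]
for n,(x,y,w,h,k) in {"top":(300,130,170,100,4),"scene":(110,200,140,130,5)}.items():
    im=bot.get_image(n)[:,:,::-1]; cv2.imwrite(f"pics/{n}4.png",im)
    overlay(im,n,cup(q,s["ee_pos"][2]-13.5),x,y,w,h,k,f"pics/j_{n}.png")
```

```text
-60 False
9.625 [630.66650169 -87.56660974  65.40168554] [-0.1561818   0.6718174  -2.10120507] [ 0.37085622 -0.05968109 -0.04024179]
34 False
10.8167 [ 615.89414152 -180.33502284   65.5508549 ] [-0.05767745  0.42699005 -1.23279887] [ 0.16099362 -0.04162614  0.03543219]
target [ 615.81154409 -180.79575476   65.5       ]
11.2167 [ 615.844162   -180.59215518   65.51227023] [ 0.07662493 -0.07476385 -0.67919061] [ 0.20666087 -0.01947776  0.00715537] 15.785166180655105
11.2667 [ 615.81701378 -180.65629719   65.51271469] [ 0.09525784 -0.14007261 -1.26722601] [ 0.13971202 -0.04789796 -0.01643812] 16.22064374612635
11.3167 [ 615.8360088  -180.71520488   65.50271177] [-0.15715301 -0.54404093 -1.31195412] [ 0.13438537 -0.02865521 -0.02373356] 15.859033390448227
11.3667 [ 615.82176959 -180.72910265   65.52097416] [ 0.02377707 -0.59836291 -0.83883152] [ 0.13498154 -0.09632418  0.01356975] 15.892165662457082
11.4167 [ 615.81308332 -180.76763881   65.48197326] [ 0.56591822 -0.05159634 -0.94750122] [ 1.75249185e-01 -2.34623414e-02 -9.40601998e-05] 15.633099486683184
```

View pics/j_top.png

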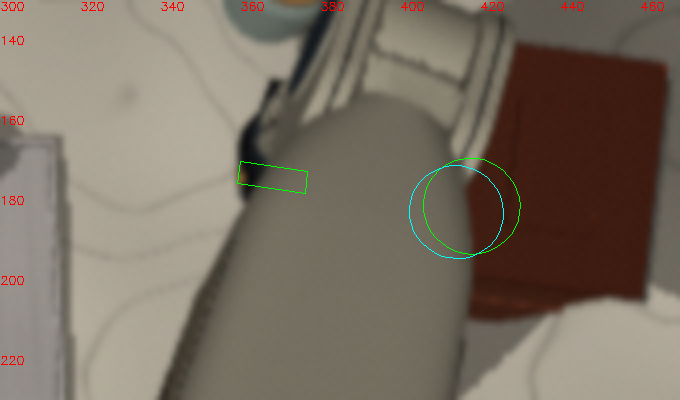

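View pics/j_scene.png

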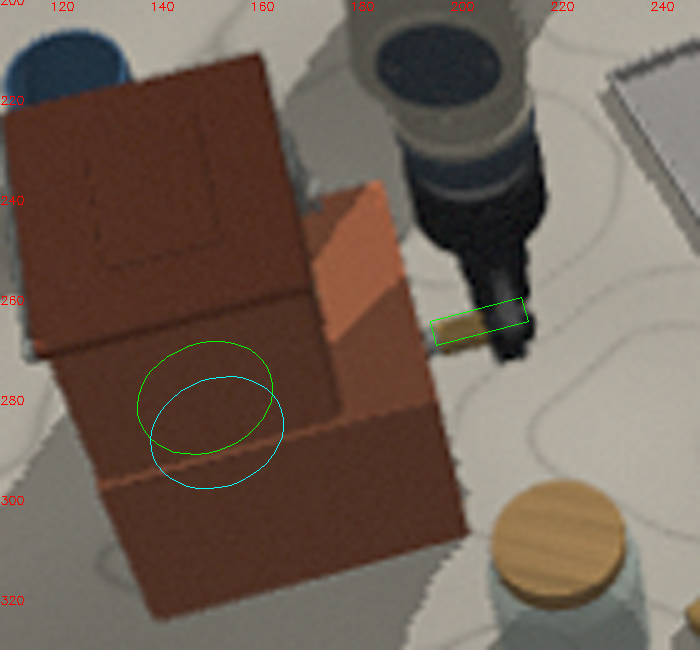

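It went in freely with no jam, and the flap is now behind the bowl, held up by it. Next I'll feel for the stand in 1.5 mm steps, averaging wrist force and moment.

```bash
cat >> h.py <<'E'
def avg(n=14,dt=.012):
    F=[]
    for i in range(n):
        s=bot.sense();F.append(np.r_[s["ft_force"],s["wrist_torque"],s["ee_pos"][2]]);bot.wait(dt)
    return np.mean(F,0)
E
python3 - <<'E'
from h import *
P=cad_pt(34)
b=avg(25);print("base",np.round(b,2))
u=52
while u>8.5:
    u-=1.5
    st=bot.move_l(list(tcp_for(P,u)),velocity=15,force_limit=4)
    bot.wait(.05);a=avg();d=a-b
    print(round(u,1),st,"z",round(a[6],2),"dF",np.round(d[:3],2),"dT",np.round(d[3:6],3))
    if st or d[2]>.7: break
print(bot.sense()["t"])
E
```

```text
base [-9.00e-02 -1.00e-02 -1.01e+00  1.60e-01 -3.00e-02 -0.00e+00  6.55e+01]
50.5 False z 63.96 dF [-0.06  0.16  0.15] dT [0.003 0.003 0.006]
49.0 False z 62.47 dF [-0.15 -0.06  0.11] dT [ 0.004 -0.002 -0.004]
47.5 False z 60.97 dF [ 0.18 -0.18 -0.05] dT [ 0.007 -0.012  0.019]
46.0 False z 59.47 dF [-0.05 -0.06  0.05] dT [0.001 0.008 0.011]
44.5 False z 57.97 dF [0.06 0.1  0.22] dT [-0.013  0.002 -0.003]
43.0 False z 56.47 dF [ 0.03 -0.21  0.1 ] dT [-0.014  0.007  0.011]
41.5 False z 54.97 dF [0.45 0.16 0.02] dT [0.002 0.009 0.003]
40.0 False z 53.48 dF [0.14 0.14 0.1 ] dT [-0.    -0.001  0.003]
38.5 False z 51.97 dF [ 0.07  0.11 -0.02] dT [-0.004  0.013  0.006]
37.0 False z 50.48 dF [ 0.12 -0.   -0.01] dT [-0.001 -0.002  0.01 ]
35.5 False z 48.97 dF [ 0.17 -0.04 -0.07] dT [-0.004 -0.006  0.006]
34.0 False z 47.51 dF [ 0.16 -0.07  0.24] dT [-0.074  0.004  0.016]
32.5 False z 46.14 dF [0.41 0.49 2.05] dT [-0.172 -0.01   0.04 ]
17.1917
```

Contact is clear at an underside height of about 34 mm: moment −0.07 N m at 34.0, then +2 N at 32.5. I'll ease back to 33.7 so the cup just rests level, then release.

Run:
```python
from h import *
P=cad_pt(34)
bot.move_l(list(tcp_for(P,33.7)),velocity=10);bot.wait(.1)
print(np.round(avg(20),3))
s=bot.sense();g=s["finger_gap"]
bot.set_gripper(24,20);bot.wait(.2)
bot.set_gripper(60)
bot.wait(.2);s=bot.sense();print(s["t"],s["ee_pos"],s["ft_force"],s["finger_gap"])
im=bot.get_image("scene")[:,:,::-1];cv2.imwrite("pics/scene5.png",im)
overlay(im,"scene",cup(P,33.7),110,200,140,130,5,"pics/k_scene.png")
```

```text
[ 2.8400e-01 -1.9900e-01 -6.3200e-01  1.3000e-02 -4.1000e-02  3.8000e-02
  4.7111e+01]
18.8167 [ 615.80264652 -180.79261033   47.20234212] [ 0.08058036 -0.60811534  0.04304933] 60.01681896503866
```

View pics/k_scene.png

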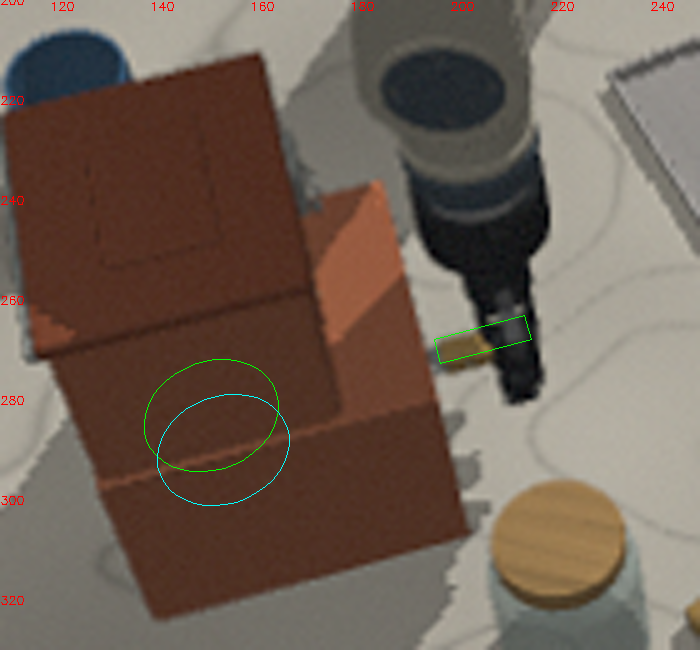

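The cup is released and its handle stayed in place at scene (200,270). I'll retreat straight back along the handle, then move up and out of view, and look.

Run:
```python
from h import *
bot.move_l(list(tcp_for(cad_pt(-46),33.7)),velocity=80,force_limit=5)
p=tcp_for(cad_pt(-46),33.7)
bot.move_l([p[0],p[1],260],velocity=200)
q=bot.sense()["joint_positions"].copy(); q[0]+=1.0
bot.move_joints(list(q)); bot.wait(.3)
s=bot.sense();print(s["t"],s["ee_pos"])
P=cad_pt(32)
for n,(x,y,w,h,k) in {"top":(340,130,130,90,6),"scene":(110,200,140,130,5)}.items():
    im=bot.get_image(n)[:,:,::-1]; cv2.imwrite(f"pics/{n}6.png",im)
    overlay(im,n,[(a,c) for a,c in cup(P,34)[2:]],x,y,w,h,k,f"pics/l_{n}.png")
    overlay(im,n,[],x,y,w,h,k,f"pics/m_{n}.png")
```

```text
23.7167 [425.42398815 473.2213109  258.90316808]
```

View pics/l_top.png

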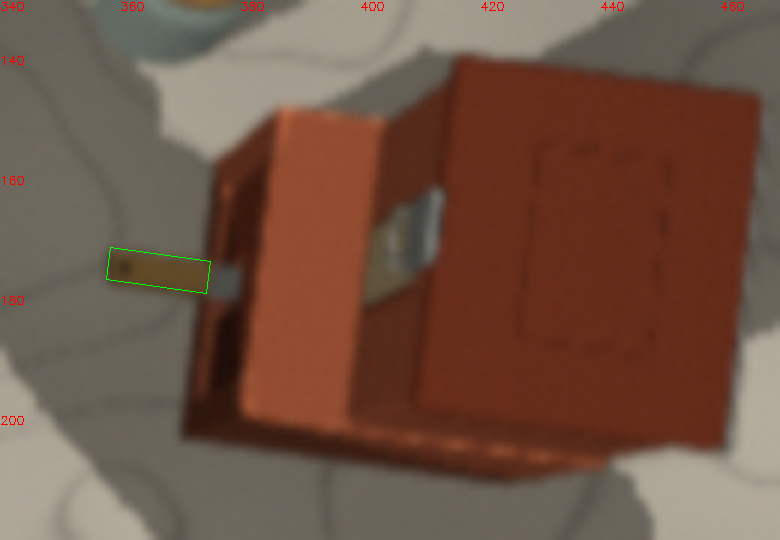

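View pics/l_scene.png

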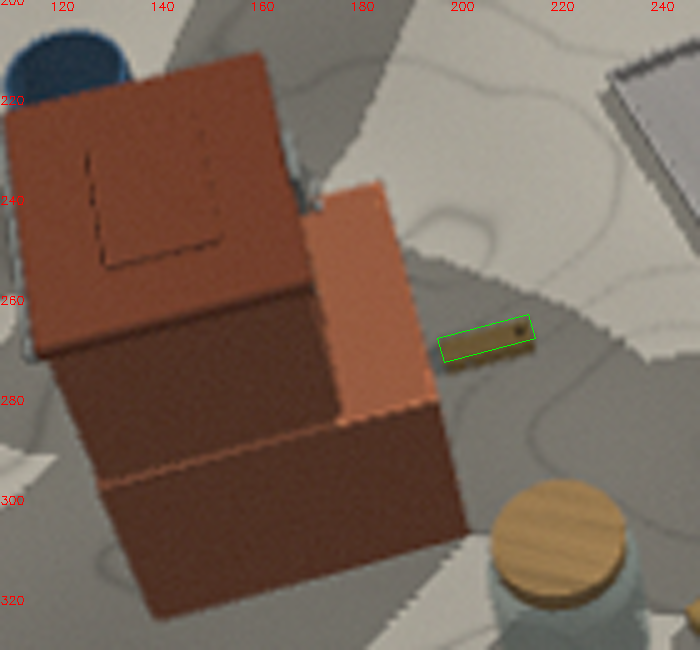

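View pics/top6.png

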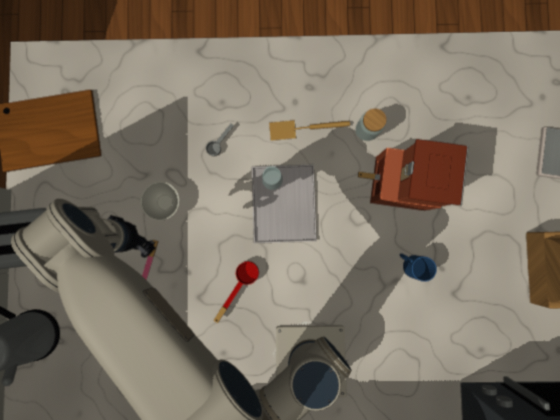

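View pics/m_top.png

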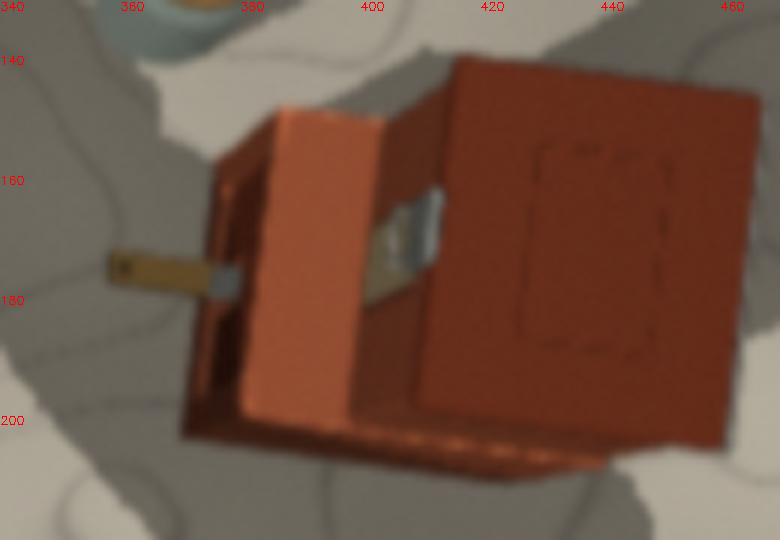

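Run:
```python
import cv2,numpy as np
a=[cv2.imread(f"pics/top{i}.png")[140:210,355:400] for i in (0,3,6)]
c=[cv2.resize(np.clip(x.astype(float)*g,0,255).astype(np.uint8),None,fx=5.6,fy=8,interpolation=cv2.INTER_CUBIC) for x,g in zip(a,(2.2,2.5,2.2))]
cv2.imwrite("pics/cmp.png",np.hstack(c))
```

```text
(no output)
```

View pics/cmp.png

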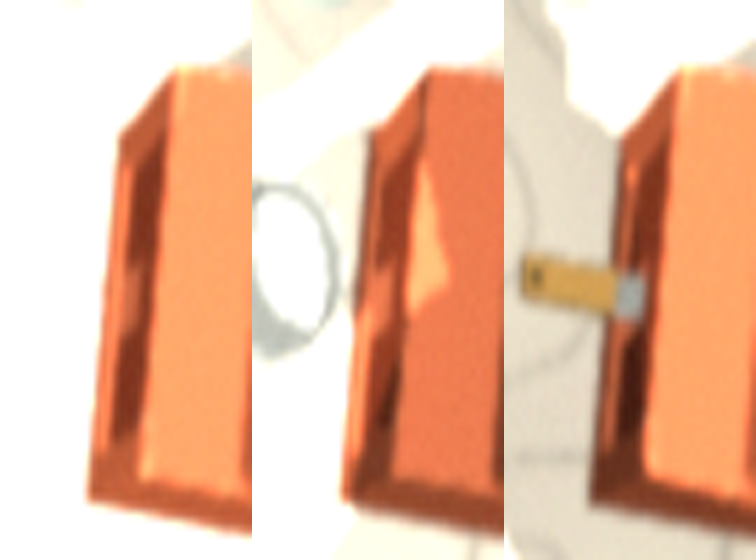

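The flap looks the same dark panel as when it was shut at the start. The handle comes out through the middle of it and lies on the predicted "home" outline in both views. The tumbler and the other things are where they were, so I'm handing in.

Run:
```python
from cell import bot
print(bot.sense()["t"]); print(bot.hand_in())
```

```text
23.8167
the job is handed in; nothing more can be done
None
```

I put the large cup in the caddy, standing on the cup stand under the spout, and handed the job in at 23.8 s.

**What I did:**
- I pinched the grip at 110 N and carried the cup high over the tumbler.
- I pushed it bowl first through the flap with its underside at 52 mm; nothing jammed.
- I felt for the stand in 1.5 mm steps and found it at about 34 mm. The highest contact force I read was about 2 N.
- I eased back to 33.7 mm, let go, and backed out along the handle.

**Last checks:**
- In both camera views the handle lies within about 1 pixel (roughly 3 mm) of where it should be with the bowl at home, and it comes out through the middle of the flap.
- The tumbler and the other things look unmoved.
- The flap looks the same as when it was shut at the start. I judged that only from the top view, and I couldn't see the bowl inside the caddy directly.
- The two cameras disagreed by 2 to 4 mm on absolute position, so I lined the cup up with the caddy within each picture and aimed 2 mm deeper to allow for it.

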